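# Fit a fresh cell in the coin counter at the cash desk

### The arm

A 7-joint arm with a two-finger parallel gripper is mounted at the origin on the work surface. World frame = base frame: x ahead of the robot, y to its left, z up, the work surface at z = 0. Lengths are in m, angles in rad, forces in N, time in s.
With the tool pointing down it reaches from about 0.425 to 0.875 m from the base axis. Payload 4.7 kg.
Tool frame: the origin (TCP) lies midway between the tips of the shut fingers; the grasp point (between the pads) lies ctrl.grasp_offset behind it (ctrl.grasp_offset is the distance from the TCP to the grasp point, in m); z points along the fingers, y is the line along which they close (so a half turn about z gives the same grasp; the last joint's range is limited). The gripper opens to 87 mm and grips with 3 to 60 N. Pads are 19 mm wide; open, the fingers measure 117 mm over their backs; the gripper's body (75 mm by 190 mm) begins 51 mm behind the grasp point.
Start: joints at [1.328, 0.321, -0.07, 1.45, 0.023, 1.371, -0.057], TCP at [0.165, -0.629, 0.223] pointing down, gripper open.
Joint ranges: [-2.86, 2.86], [-0.3, 2.09], [-1.38, 1.24], [0.06, 2.45], [-1.56, 4.7], [0.09, 2.05], [-2.69, 2.69]. Speed limits (rad/s): [2.57, 2.57, 3.14, 3.14, 3.14, 3.14, 3.14].

### API

Orientations are given as a rotation vector (axis times angle).
In Python, from bench import ctrl gives the robot as it stands. The module is installed in compiled form; this text tells all that it offers.
- The arm moves only by the tool jog_arm, never from a script. Its argument "moves" is one flat list of numbers, 7 for each row, row after row: the shift along the tool's x, y, z in units of 30 cm (1.0 is 30 cm), then the turn, a rotation vector about the tool's x, y, z in units of 60 degrees (1.0 is 60 degrees), then the gripper's target within -1 to 1 (fully open at 1, half-way at 0, shut at -1). In form: [x, y, z, wx, wy, wz, fingers, x, y, z, wx, wy, wz, fingers, ...]. A call has exactly 8 rows; each row is the pose to reach, as a shift and turn from the pose commanded when the call began, along the tool's axes at that moment; what a row does not reach only later rows make up. A row lasts 1/8 s, in which the tool goes at most 62.5 mm and 10.7 degrees, less where a joint would pass 70% of its speed; a pose out of reach is approached as far as the arm can. A call with a number of a shift or a turn outside -1 to 1 is refused whole. A call with a gripper value outside its range is refused whole. The fingers move at their own pace and stop on an object; "newtons" is the grip in N (left out, the last holds). Time passes only in rows, so rows that repeat a pose let the fingers close, or fill a call up. It gives the time, the measured TCP pose, the force, the opening and the grip force at its end, in the units of the state.
- ctrl.get_state(): the state, without advancing time (a new reading comes with each control period).
- ctrl.get_image(name): name is "scene" or "top"; returns a dict with "pixels" (400x640x3 uint8, red, green, blue), "fx", "fy", "cx", "cy" (pixels), "dist" ([k1, k2, p1, p2, k3] as OpenCV has them; the pictures are not rectified), "xyz" and "rotation" of the camera in the world. Camera axes: x right, y up, looking along -z (the intrinsics and any distortion apply to the point x, -y, -z); pixel columns grow to the right and rows downward; lengths in m; the calibration is good to about 2 mm. A picture is of the moment at which its call begins. There is no depth.
- ctrl.close_job(): hands the job in; it is judged then, once.
The state is a dict: "time": time; "joint_positions": joint angles; "qd": joint speeds; "joint_torque": joint torques, N m; "position": TCP position; "tool_rot": TCP orientation; "ft_force": force on the tool from outside, world axes, zero at the start; "torque": the same for the moment, N m; "grip_width": opening from 0.0 (shut) to 1.0 (fully open); "grip_force": force on a finger pad.
Only numpy, scipy, OpenCV 4.12 (cv2) and the standard library are available. Lean on these libraries where they do the work, as an engineer would, in place of code of your own. Each camera call takes 0.05 s, during which the arm holds its last target. There are 200 camera calls.

### The job

The coin counter at the cash desk needs its battery: take the big round cell that lies in the black coin tray and load it into the counter's open battery bay, the way one does. Hold its nub end up, press its flat end against the spring contact, and with the spring pushed in tip the nub end down, so that the cell lies level and fully home between the two contacts, then let go of it. Do not disturb the mug, the stamp or the stack of tokens.

Things in the scene. Friction and masses are not known exactly. Their poses are not given: they have to be found in the camera images.
- cell_center (a point): Centre of the loose cell: grey cylinder with a copper band, 33 mm in diameter, body 58 mm long plus a steel nub (10 mm wide, 3 mm long) at one end, about 0.14 kg. The point lies on its axis, 30 mm from the flat end, 31 mm from the nub's tip. x runs along the cell towards the nub; any roll about x. At the start it lies level in the tray, 30 mm above the table.
- cell_nub (a point): Tip of the cell's nub, 31 mm from its centre along the cell's x.
- tray: Black coin tray, fixed, plate 130 x 170 mm, 6 mm thick (y -60 to +110 mm); origin on the table under the cell's start. The cell lies along the tray's x on two V saddles, 19 to 27 mm either side of its middle, so its middle 38 mm is free for fingers, 45 mm and more free beside its axis. A row of coins lies at y = +88 mm, up to 30 mm high.
- counter: Coin counter, fixed: grey housing 245 x 130 mm, 45 mm high, x -73 to +173 mm of its origin, which lies on the table under the bay's centre. The battery bay is on its top; behind it, at x 65 to 165 mm, a round coin dish 24 mm high.
- bay_center (a point): Where the cell's centre lies when home, on the bay's axis, 69 mm above the table, 24 mm above the deck. x runs along the bay from spring to fixed contact, as the cell's x must (nub away from the spring); z up. V saddles (x -30 to -14 and 24 to 31 mm) centre the cell; they are 36 mm wide at the top, 5 mm below this point. Beside and between them the deck is free.
- fixed_face (a point): Centre of the fixed contact, 31 mm along the bay's +x from bay_center: face of a grey wall, 6 mm thick, 44 mm wide, its top 8 mm above this point, over which the nub end must pass down.
- spring_face (a point): Centre of the spring contact's face, a 12 x 12 mm steel plate on a coil at bay_center's height, at x = -26 mm of the bay when out (so the bay is 57 mm long for a 61 mm cell). It moves only along the bay. Behind it a block stands from x = -44 to -58 mm, 44 mm wide, top 8 mm above this point.
- spring (a joint): Travel of the spring contact, m: 0 when out, grows as it is pushed towards -x of the bay, stop at 0.014. 2.5 N to start it, 0.5 N more for each mm. It reads 0.004 with the cell home.
- mug: White mug with a handle, 80 mm wide, 92 mm high; origin at the centre of its foot. Leave alone.
- stamp: Dark wooden hand stamp standing upright, 36 mm wide, 80 mm high; origin at the centre of its foot. Leave alone.
- tokens: Stack of white tokens, 34 mm wide, 36 mm high; origin at the centre of its foot. Leave alone.
Not all that is in view belongs to the job. What is shaped like the part that bears cell_center but green or pink is not meant.

How it is judged:
By the outcome, as a careful person would: the job done as asked, in the order asked, and still so for the second after the job is handed in, with the robot touching nothing.
It also fails if it takes over 42 s, if anything falls off the work surface, if the arm or the gripper's body presses on something with over 40 N, if the wrist force passes 120 N, or if a joint passes its speed limit or range.

## Working session

There is one attempt and no reset: what is moved stays moved. The work goes in short steps, Python scripts to look and compute and a tool call to move; the robot and the scene stay as the last step left them, time stands still between calls to the robot, and variables do not carry over. Pictures are saved under pics/ and viewed, at most 10 in all, crops included, and the job is handed in when it is done.

Besides the shell and the picture viewer there is one more tool, called after "Request:" as name(argument=value, ...), one argument or row to a line, values as JSON. jog_arm: Moves the arm, as the interface text tells. Its arguments: {"type":"object","properties":{"moves":{"type":"array"},"newtons":{"type":"number"}},"required":["moves"]}

```bash
mkdir -p pics; cat > h.py <<'E'
import numpy as np, cv2
from scipy.spatial.transform import Rotation as R
from bench import ctrl
def K(im): return np.array([[im['fx'],0,im['cx']],[0,im['fy'],im['cy']],[0,0,1.]])
def rot(im):
    r=np.array(im['rotation'],float); return r if r.shape==(3,3) else (R.from_rotvec(r).as_matrix() if r.size==3 else R.from_quat(r).as_matrix())
def ray(im,uv,z):
    p=cv2.undistortPoints(np.array([[uv]],float),K(im),np.array(im['dist'],float))[0,0]
    d=rot(im)@np.array([p[0],-p[1],-1]); c=np.array(im['xyz']); return c+d*(z-c[2])/d[2]
def proj(im,P):
    q=(np.atleast_2d(P)-np.array(im['xyz']))@rot(im)*np.array([1,-1,-1])
    return cv2.projectPoints(q,np.zeros(3),np.zeros(3),K(im),np.array(im['dist'],float))[0][:,0]
def save(im,n,crop=None,s=1):
    a=im['pixels'][:,:,::-1]
    if crop: a=a[crop[1]:crop[3],crop[0]:crop[2]]
    cv2.imwrite('pics/'+n,cv2.resize(a,None,fx=s,fy=s,interpolation=cv2.INTER_CUBIC))
E
python3 - <<'E'
from h import *
for n in('top','scene'):
    im=ctrl.get_image(n); save(im,n+'0.png'); print(n,im['xyz'],im['rotation'],im['fx'],im['dist'])
s=ctrl.get_state();print(s); print(ctrl.grasp_offset)
E
```

```text
top [0.46249247 0.02046261 1.50905678] [ 0.08634263 -0.08676617 -1.57351448] 410.34352014888634 [-0.04597281  0.          0.          0.          0.        ]
scene [1.24655059 0.4527988  0.86758869] [0.43479553 0.83697201 2.08692944] 388.3609807671962 [-0.00680083  0.          0.          0.          0.        ]
{'time': 0.1, 'joint_positions': array([ 1.32811462,  0.32174298, -0.07009484,  1.45155972,  0.02260533,
        1.37076934, -0.0569094 ]), 'qd': array([ 0.00018292, -0.00178332,  0.00010067, -0.00534774, -0.00060462,
        0.00028289,  0.00086363]), 'joint_torque': array([-6.76635750e-05, -4.92572558e+01, -4.05791877e-01, -3.13399315e+01,
       -6.41853735e-02,  3.95839708e-02,  9.19056924e-05]), 'position': array([ 0.16491374, -0.62822696,  0.2215714 ]), 'tool_rot': array([-3.11407885e+00, -4.02077072e-01,  4.86167969e-04]), 'ft_force': array([-0.2694053 , -0.54001485, -0.07754356]), 'torque': array([-0.01798435,  0.01269455, -0.02468776]), 'grip_force': 0.0, 'grip_width': 1.0021587784871515}
0.0187
```

View pics/top0.png

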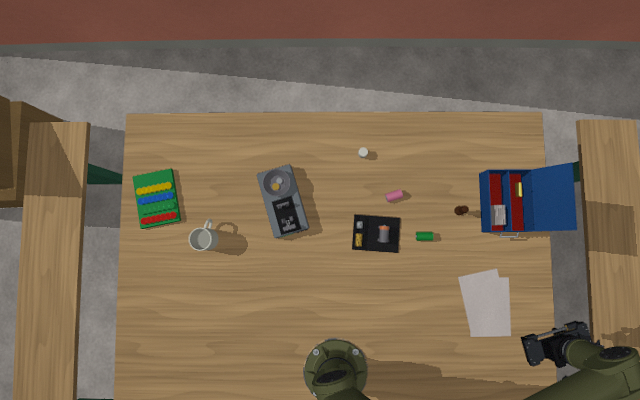

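View pics/scene0.png

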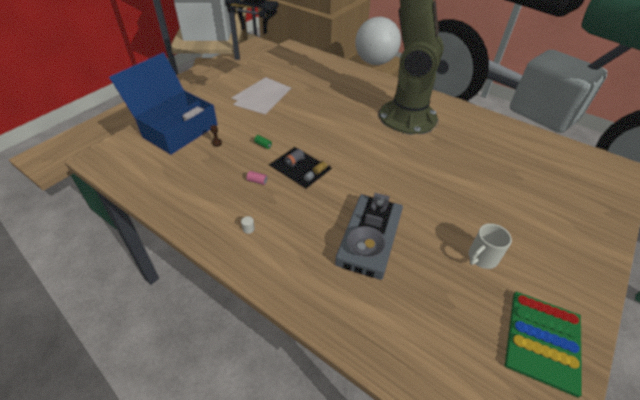

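The top view shows three cell-like things: the grey cell with a copper band in the black tray at (384,233), a green one at (425,236) and a pink one at (395,196). I choose the grey one. The counter is at (283,201), the mug at (203,239), the tokens at (363,152) and the stamp at (461,210). I'll check the choice in close crops.

```bash
python3 - <<'E'
from h import *
a=ctrl.get_image('top'); b=ctrl.get_image('scene')
f=lambda im,x,y,w,h,s:cv2.resize(im['pixels'][y:y+h,x:x+w,::-1],(w*s,h*s),interpolation=cv2.INTER_CUBIC)
m=np.zeros((600,800,3),np.uint8)
m[0:300,0:400]=cv2.resize(f(a,345,205,66,50,6),(400,300))
m[0:600,400:800]=f(a,250,155,66,100,6)[:, :396][:, :].__class__((600,400,3),np.uint8) if 0 else cv2.resize(f(a,250,155,66,99,6),(400,600))
m[300:600,0:400]=cv2.resize(f(b,265,140,80,60,5),(400,300))
cv2.imwrite('pics/c1.png',m)
cv2.imwrite('pics/c2.png',f(b,325,185,90,100,6))
E
```

```text
(no output)
```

View pics/c1.png

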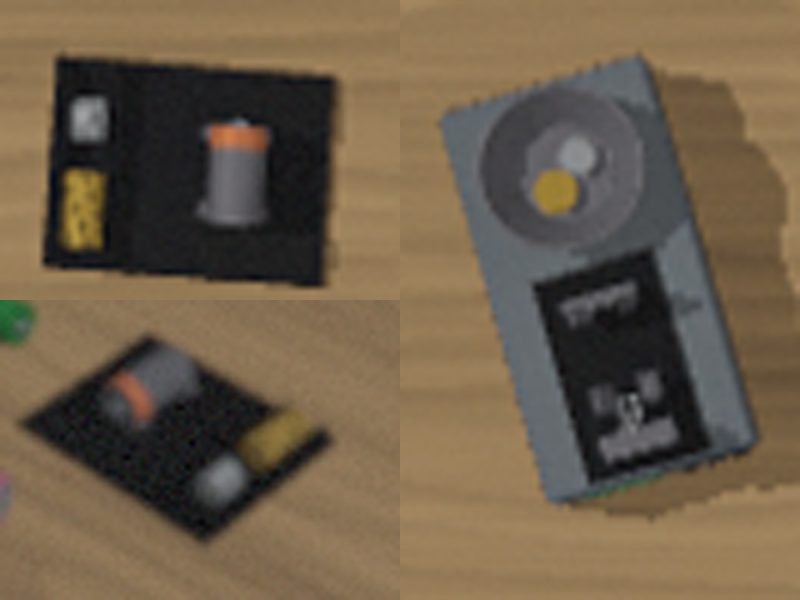

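View pics/c2.png

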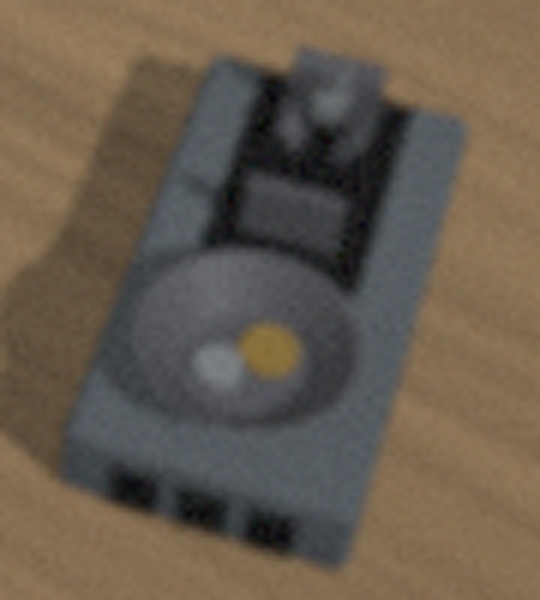

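The crop confirms the choice: a grey cell with its copper band and nub at the upper end (tray +x). The bay's spring is at the lower end of the counter and the dish at its upper end. I'll fit both poses from the corner pixels.

```bash
cat > fit.py <<'E'
from h import *
from scipy.optimize import least_squares
k=400/66
def fit(im,uv,loc,x0):
    def w(p): c,s=np.cos(p[2]),np.sin(p[2]); return np.c_[p[0]+c*loc[:,0]-s*loc[:,1],p[1]+s*loc[:,0]+c*loc[:,1],loc[:,2]]
    r=least_squares(lambda p:(proj(im,w(p))-uv).ravel(),x0); return r.x,np.round(r.fun.reshape(-1,2),1)
if __name__=='__main__':
    im=ctrl.get_image('top'); b=ctrl.get_image('scene')
    t=np.array([[57,57],[335,75],[322,285],[43,265.]])/k+[345-.5+.08,205-.5+.08]
    T,e=fit(im,t,np.array([[.065,.11,.006],[.065,-.06,.006],[-.065,-.06,.006],[-.065,.11,.006]]),[.45,-.1,0]); print('tray',T,e)
    c=(np.array([[442,112],[643,57],[757,438],[548,502.]])-[400,0])/k+[249.6,154.6]
    C,e=fit(im,c,np.array([[.173,.065,.045],[.173,-.065,.045],[-.073,-.065,.045],[-.073,.065,.045]]),[.45,.1,0]); print('counter',C,e)
    # checks
    print('cell top px centre->', ray(im,(345+238/k,205+172/k),.03), 'nub', ray(im,(345+238/k,205+122/k),.03))
    print('scene px deck corners pred', (proj(b,[[*(C[:2]+np.array([[np.cos(C[2]),-np.sin(C[2])],[np.sin(C[2]),np.cos(C[2])]])@np.array(q)),.045] for q in [(.173,.065),(.173,-.065),(-.073,-.065),(-.073,.065)]])-[325,185])*6)
    print('spring/fixed px scene',(proj(b,[[*(C[:2]+a*np.array([np.cos(C[2]),np.sin(C[2])])),.077] for a in (-.051,.034)])-[325,185])*6)
    print('mug',ray(im,(203,239),.09),'tok',ray(im,(363,152),.036),'stamp',ray(im,(461,210),.08))
E
python3 fit.py
```

```text
tray [ 0.48727235 -0.17450459 -0.0760482 ] [[-0.2 -0.7]
 [ 0.1 -0.4]
 [ 0.3  0.6]
 [-0.2  0.6]]
counter [0.55849269 0.1751278  0.28342991] [[-0.9 -0.4]
 [ 0.4 -1.4]
 [ 0.6  1. ]
 [-0.1  0.8]]
cell top px centre-> [ 0.48591749 -0.17719975  0.03      ] nub [ 0.51551818 -0.17773725  0.03      ]
scene px deck corners pred [[356.3849612  520.87096647]
 [ 57.73794119 427.38884405]
 [213.08669535  43.5687272 ]
 [473.20785194 113.29739368]]
spring/fixed px scene [[340.16625142  62.72306406]
 [295.95789374 189.69771624]]
mug [0.46792961 0.45681965 0.09      ] tok [ 0.78254055 -0.10422165  0.036     ] stamp [ 0.56506481 -0.44182656  0.08      ]
```

```bash
cat > go.py <<'E'
import sys
from h import *
# go.py X Y Z(grasp point) yaw tilt_deg : row numbers from the measured pose
def target(x,y,z,yaw,tilt):
    r=R.from_euler('z',yaw)*R.from_euler('y',-np.deg2rad(tilt))*R.from_euler('x',np.pi)
    return np.array([x,y,z])+r.apply([0,0,ctrl.grasp_offset]),r
def row(*a):
    p,r=target(*a); s=ctrl.get_state(); r0=R.from_rotvec(s['tool_rot'])
    return np.r_[r0.inv().apply(p-s['position'])/.3,(r0.inv()*r).as_rotvec()/np.deg2rad(60)]
if __name__=='__main__': print(np.round(row(*map(float,sys.argv[1:])),4).tolist())
E
python3 go.py .492 -.1759 .13 -.076 0
```

```text
[1.4374, -1.1822, 0.3703, -0.0006, 0.0001, 0.3178]
```

Request:
jog_arm(
  moves=[0.8,-0.65,0,0,0,0.318,0.15,0.8,-0.65,0,0,0,0.318,0.15,0.8,-0.65,0,0,0,0.318,0.15,0.8,-0.65,0,0,0,0.318,0.15,0.8,-0.65,0,0,0,0.318,0.15,0.8,-0.65,0,0,0,0.318,0.15,0.8,-0.65,0,0,0,0.318,0.15,0.8,-0.65,0,0,0,0.318,0.15],
  newtons=50,
)

```text
time: 1.3
position: [0.3464, -0.3806, 0.2224]
tool_rot: [3.139, -0.124, -0.001]
ft_force: [0.3, 0.2, 0.8]
grip_width: 0.575
grip_force: 0.0
```

```bash
python3 go.py .492 -.1759 .12 -.076 0
```

```text
[0.43, -0.7186, 0.4034, 0.0002, 0.0004, -0.003]
```

Request:
jog_arm(
  moves=[0.43,-0.719,0.4,0,0,0,0.15,0.43,-0.719,0.4,0,0,0,0.15,0.43,-0.719,0.4,0,0,0,0.15,0.43,-0.719,0.4,0,0,0,0.15,0.43,-0.719,0.4,0,0,0,0.15,0.43,-0.719,0.4,0,0,0,0.15,0.43,-0.719,0.4,0,0,0,0.15,0.43,-0.719,0.4,0,0,0,0.15],
)

```text
time: 2.3
position: [0.4923, -0.1761, 0.1031]
tool_rot: [3.138, -0.125, 0.001]
ft_force: [0.4, -0.4, 0.3]
grip_width: 0.578
grip_force: 0.0
```

```bash
python3 go.py .492 -.1759 .03 -.076 0; python3 - <<'E'
from h import *
a=ctrl.get_image('top'); b=ctrl.get_image('scene')
f=lambda im,x,y,w,h,s:cv2.resize(im['pixels'][y:y+h,x:x+w,::-1],(w*s,h*s),interpolation=cv2.INTER_CUBIC)
cv2.imwrite('pics/g1.png',np.hstack([f(a,340,190,80,75,5),f(b,260,110,80,75,5)]))
E
```

```text
[-0.0014, -0.0011, 0.3061, 0.0011, -0.0007, -0.0035]
```

View pics/g1.png

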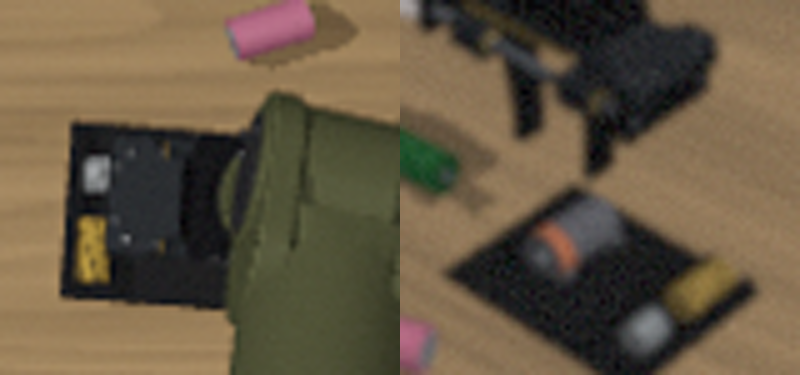

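The view from the side shows the open fingers straddling the cell, with the tips at crop (530,135) and (598,172) and the cell at (573,235). I'll go down.

Request:
jog_arm(
  moves=[0,0,0.1,0,0,-0.003,0.15,0,0,0.2,0,0,-0.003,0.15,0,0,0.25,0,0,-0.003,0.15,0,0,0.28,0,0,-0.003,0.15,0,0,0.306,0,0,-0.003,0.15,0,0,0.306,0,0,-0.003,0.15,0,0,0.306,0,0,-0.003,-0.4,0,0,0.306,0,0,-0.003,-0.6],
)

```text
time: 3.4
position: [0.4931, -0.1741, 0.0113]
tool_rot: [3.139, -0.115, 0.001]
ft_force: [0.2, -0.1, -0.7]
grip_width: 0.429
grip_force: 0.0
```

Request:
jog_arm(
  moves=[0,0,0,0,0,0,-1,0,0,0,0,0,0,-1,0,0,0,0,0,0,-1,0,0,0,0,0,0,-1,0,0,0,0,0,0,-1,0,0,0,0,0,0,-1,0,0,0,0,0,0,-1,0,0,0,0,0,0,-1],
)

```text
time: 4.4
position: [0.4931, -0.1759, 0.0114]
tool_rot: [3.137, -0.116, 0.002]
ft_force: [-0.7, -4.8, 2.3]
grip_width: 0.37
grip_force: 50.0
```

Request:
jog_arm(
  moves=[0,0,-0.05,0,0,0,-1,0,0,-0.1,0,0,0,-1,0,0,-0.2,0,0,0,-1,0,0,-0.35,0,0,0,-1,0,0,-0.5,0,0,0,-1,0,0,-0.5,0,0,0,-1,0,0,-0.5,0,0,0,-1,0,0,-0.5,0,0,0,-1],
)

```text
time: 5.4
position: [0.4917, -0.1733, 0.1594]
tool_rot: [-3.138, 0.114, 0.004]
ft_force: [0.5, -0.4, -1.6]
grip_width: 0.364
grip_force: 50.0
```

```bash
cat > bay.py <<'E'
# bay.py xc zc tilt : row for cell centre at bay coords (mm), grasp 5 mm toward nub of the centre
import sys; from go import *
B=np.array([.5585,.1751]);YAW=.2834;G=4.5
def bay(xc,zc,t):
    th=np.deg2rad(t); a=(xc+G*np.cos(th))/1e3; z=.069+(zc+G*np.sin(th))/1e3
    return row(B[0]+a*np.cos(YAW),B[1]+a*np.sin(YAW),z,YAW,t)
if __name__=='__main__':
    a=list(map(float,sys.argv[1:])); 
    for i in range(0,len(a),3): print(np.round(bay(*a[i:i+3]),4).tolist())
E
python3 bay.py 0 110 30; python3 - <<'E'
from h import *
b=ctrl.get_image('scene'); p=proj(b,ctrl.get_state()['position'])[0]; print(p)
x,y=map(int,p); save(b,'l1.png',(x-30,y-35,x+50,y+25),6)
E
```

```text
[0.179, -1.19, -0.0182, 0.0877, 0.4969, -0.3327]
[293.00185785 125.69974389]
```

View pics/l1.png

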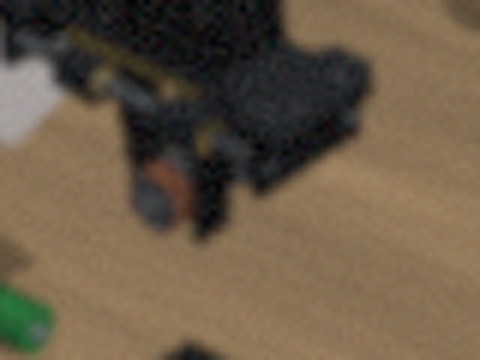

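The cell is held level, with the copper and nub end at crop (165,190). I'll refine the counter pose by matching edges in both initial images.

```bash
cat > edge.py <<'E'
from h import *
from scipy.optimize import minimize
ims={}
for n in('top','scene'):
    im=ctrl.get_image(n); a=cv2.imread(f'pics/{n}0.png').astype(np.float32)
    a=cv2.GaussianBlur(a,(0,0),1.0)
    g=np.sqrt(sum(cv2.Sobel(a[:,:,c],cv2.CV_32F,1,0)**2+cv2.Sobel(a[:,:,c],cv2.CV_32F,0,1)**2 for c in range(3)))
    ims[n]=(im,g)
def seg(a,b,n=60): t=np.linspace(.05,.95,n)[:,None]; return np.array(a)*(1-t)+np.array(b)*t
def rect(x0,x1,y0,y1,z): c=[(x0,y0,z),(x1,y0,z),(x1,y1,z),(x0,y1,z)]; return np.vstack([seg(c[i],c[(i+1)%4]) for i in range(4)])
def opt(L,p0,names):
    def f(p):
        c,s=np.cos(p[2]),np.sin(p[2]); W=np.c_[p[0]+c*L[:,0]-s*L[:,1],p[1]+s*L[:,0]+c*L[:,1],L[:,2]]
        return -sum(np.minimum(cv2.remap(ims[n][1],*[q.astype(np.float32).reshape(-1,1) for q in proj(ims[n][0],W).T],cv2.INTER_LINEAR),150).mean() for n in names)
    best=min((minimize(f,p0+np.array(d),method='Nelder-Mead',options=dict(initial_simplex=p0+np.array(d)+np.array([[0,0,0],[.003,0,0],[0,.003,0],[0,0,.02]]))) for d in [(0,0,0),(.004,0,0),(-.004,0,0),(0,.004,0),(0,-.004,0)]),key=lambda r:r.fun)
    return best.x.round(4),round(best.fun,1)
D=rect(-.073,.173,-.065,.065,.045); C=np.array([.5585,.1751,.2834])
W=np.vstack([rect(.031,.037,-.022,.022,.077),rect(-.058,-.044,-.022,.022,.077)])
T=rect(-.065,.065,-.06,.11,.006)
for nm in (['top'],['scene'],['top','scene']): print(nm,'deck',opt(D,C,nm),'deck+walls',opt(np.vstack([D,W]),C,nm),'tray',opt(T,np.array([.487,-.1745,-.076]),nm))
E
python3 edge.py
```

```text
['top'] deck (array([0.5559, 0.1762, 0.273 ]), np.float64(-140.0)) deck+walls (array([0.556 , 0.1761, 0.2756]), np.float64(-145.4)) tray (array([ 0.487 , -0.1745, -0.076 ]), np.float64(-150.0))
['scene'] deck (array([0.5632, 0.176 , 0.2896]), np.float64(-108.7)) deck+walls (array([0.5602, 0.175 , 0.2879]), np.float64(-112.6)) tray (array([ 0.4906, -0.1759, -0.1197]), np.float64(-147.6))
['top', 'scene'] deck (array([0.5589, 0.1756, 0.2819]), np.float64(-233.6)) deck+walls (array([0.5576, 0.1747, 0.2864]), np.float64(-253.3)) tray (array([ 0.4879, -0.1743, -0.0912]), np.float64(-297.5))
```

Request:
jog_arm(
  moves=[0.05,-0.35,-0.05,0,0,-0.1,-1,0.1,-0.8,-0.05,0,0,-0.2,-1,0.179,-1.0,-0.05,0,0,-0.3,-1,0.179,-1.0,-0.05,0,0,-0.333,-1,0.179,-1.0,-0.05,0,0,-0.333,-1,0.179,-1.0,-0.05,0,0,-0.333,-1,0.179,-1.0,-0.05,0,0,-0.333,-1,0.179,-1.0,-0.05,0,0,-0.333,-1],
)

```text
time: 6.55
position: [0.5681, 0.1192, 0.1752]
tool_rot: [3.111, 0.427, -0.002]
ft_force: [0.0, 0.8, -1.2]
grip_width: 0.366
grip_force: 50.0
```

```bash
sed -i 's/^B=.*/B=np.array([.5580,.1750]);YAW=.283;G=4.5/' bay.py; python3 bay.py 7 60 30
```

```text
[0.0854, -0.189, 0.2003, 0.0034, 0.5011, -0.0093]
```

Request:
jog_arm(
  moves=[0.02,-0.1,0,0,0.17,0,-1,0.05,-0.189,0,0,0.34,0,-1,0.085,-0.189,0,0,0.501,-0.009,-1,0.085,-0.189,0.1,0.003,0.501,-0.009,-1,0.085,-0.189,0.2,0.003,0.501,-0.009,-1,0.085,-0.189,0.2,0.003,0.501,-0.009,-1,0.085,-0.189,0.2,0.003,0.501,-0.009,-1,0.085,-0.189,0.2,0.003,0.501,-0.009,-1],
)

```text
time: 7.55
position: [0.5786, 0.1828, 0.1175]
tool_rot: [-2.934, -0.421, -0.792]
ft_force: [0.4, -0.6, -1.2]
grip_width: 0.368
grip_force: 50.0
```

```bash
python3 bay.py 7 30 30 7 19 30; python3 - <<'E'
from h import *
s=ctrl.get_state(); print(s['joint_positions'].round(2))
a=ctrl.get_image('top'); b=ctrl.get_image('scene')
f=lambda im,x,y,w,h,s:cv2.resize(im['pixels'][y:y+h,x:x+w,::-1],(w*s,h*s),interpolation=cv2.INTER_CUBIC)
cv2.imwrite('pics/b1.png',np.hstack([f(a,240,150,66,100,6),f(b,335,155,66,100,6)]))
E
```

```text
[-0.0593, 0.0059, 0.0908, -0.0009, -0.0035, 0.0014]
[-0.0778, 0.0059, 0.1224, -0.0009, -0.0035, 0.0014]
[ 0.43  0.01 -0.8   2.14  0.11  0.47 -1.74]
```

View pics/b1.png

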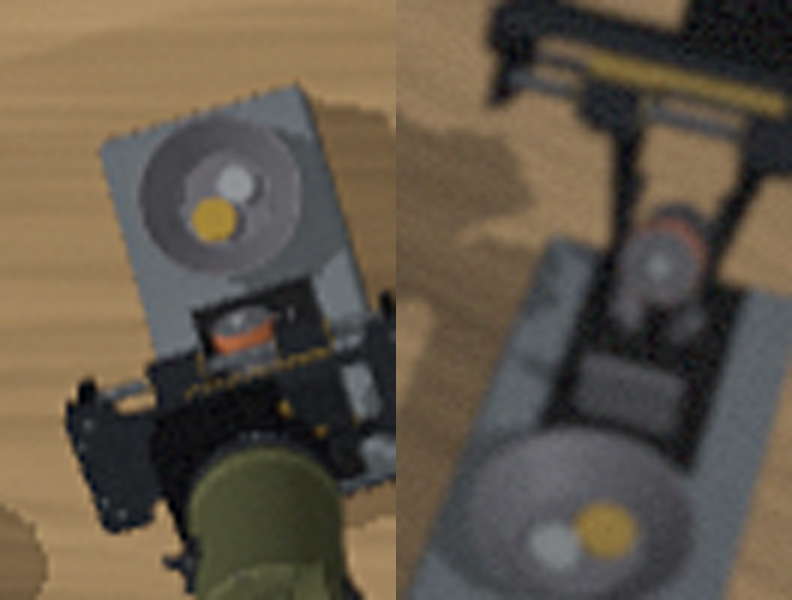

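The cell is held above the bay with its nub up: the nub is at scene crop (657,265) and the fixed wall at (632,385). I'll compare these with the predicted pixels.

```bash
python3 - <<'E'
from h import *
s=ctrl.get_state(); r=R.from_rotvec(s['tool_rot']); g=s['position']-r.apply([0,0,.0187]); print('tilt',np.rad2deg(np.arcsin(r.apply([1,0,0])[2])))
nub=g+r.apply([.0265,0,0]); B=np.array([.558,.175]);y=.283
a=ctrl.get_image('top');b=ctrl.get_image('scene')
print('nub scene',(proj(b,nub)-[335,155])*6+[396,0],'top',(proj(a,nub)-[240,150])*6)
w=lambda x,yy,z:[B[0]+x*np.cos(y)-yy*np.sin(y),B[1]+x*np.sin(y)+yy*np.cos(y),z]
q=[w(.037,.022,.077),w(.037,-.022,.077),w(.037,.022,.045),w(.037,-.022,.045)]
print('wall',((proj(b,q)-[335,155])*6+[396,0]).round())
for x,z in((.173,.045),): print('far deck corners top',((proj(a,[w(x,.065,z),w(x,-.065,z)])-[240,150])*6).round())
E
```

```text
tilt 30.164181045793004
nub scene [[657.1711286  265.41172911]] top [[235.67888197 309.9836329 ]]
wall [[679. 387.]
 [583. 360.]
 [669. 433.]
 [575. 406.]]
far deck corners top [[ 94. 137.]
 [301.  76.]]
```

```bash
cat > e2.py <<'E'
from h import *
y=.283;B=np.array([.558,.175])
def g(a,s=.7):
    a=cv2.GaussianBlur(a.astype(np.float32),(0,0),s)
    return np.sqrt(sum(cv2.Sobel(a[:,:,c],cv2.CV_32F,1,0)**2+cv2.Sobel(a[:,:,c],cv2.CV_32F,0,1)**2 for c in range(3)))
def W(P,a,b): x=P[:,0]+a;v=P[:,1]+b; return np.c_[B[0]+x*np.cos(y)-v*np.sin(y),B[1]+x*np.sin(y)+v*np.cos(y),P[:,2]]
def seg(p,q,n=40): t=np.linspace(.05,.95,n)[:,None]; return np.array(p)*(1-t)+np.array(q)*t
def poly(c): return np.vstack([seg(c[i],c[(i+1)%len(c)]) for i in range(len(c))])
def search(im,G,P,nm):
    A=np.arange(-9,9.1,.5)/1e3; S=np.array([[cv2.remap(G,*[q.astype(np.float32).reshape(-1,1) for q in proj(im,W(P,a,b)).T],cv2.INTER_LINEAR).mean() for b in A] for a in A])
    i,j=np.unravel_index(S.argmax(),S.shape); w=np.argwhere(S>.95*S.max()); print(nm,'dx',A[i]*1e3,'dy',A[j]*1e3,S.max().round(1),'range',A[w.min(0)]*1e3,A[w.max(0)]*1e3)
b=ctrl.get_image('scene');a=ctrl.get_image('top')
wall=poly([(.031,.022,.077),(.031,-.022,.077),(.037,-.022,.045),(.037,.022,.045)])
deck=poly([(-.073,.065,.045),(-.073,-.065,.045),(.173,-.065,.045),(.173,.065,.045)])
wt=poly([(.037,.022,.077),(.037,-.022,.077),(.031,-.022,.045),(.031,.022,.045)])
half=np.vstack([seg((.05,.065,.045),(.173,.065,.045)),seg((.173,.065,.045),(.173,-.065,.045)),seg((.173,-.065,.045),(.05,-.065,.045))])
for n,im in(('scene',b),('top',a)):
    old=cv2.imread(f'pics/{n}0.png'); 
    for m,i in(('old',old),('new',im['pixels'])):
        G=g(i); search(im,G,half,n+m+' halfdeck'); 
        if m=='old': search(im,G,deck,n+m+' deck')
        if n=='scene': search(im,G,wall,n+m+' wall')
        elif m=='old': search(im,G,wt,n+m+' wall')
E
python3 e2.py
```

```text
sceneold halfdeck dx 8.5 dy 0.0 117.7 range [ 3.5 -1. ] [9.  1.5]
sceneold deck dx 6.5 dy 0.0 132.8 range [ 3.5 -2. ] [9.  1.5]
sceneold wall dx -1.5 dy -1.0 164.7 range [-3. -3.] [0.  0.5]
scenenew halfdeck dx 8.5 dy 0.0 120.4 range [ 4. -1.] [9.  1.5]
scenenew wall dx -1.5 dy -1.5 178.0 range [-3. -3.] [0.  0.5]
topold halfdeck dx -2.0 dy 0.5 172.5 range [-4. -1.] [0.5 2. ]
topold deck dx -2.0 dy 0.5 174.1 range [-4.  -1.5] [0. 3.]
topold wall dx 0.5 dy 2.0 277.9 range [-0.5  0. ] [2. 4.]
topnew halfdeck dx -2.0 dy 0.5 177.4 range [-4. -1.] [0.5 2. ]
```

Wall and top-deck edges agree on about −1.5 mm along x and 0 in y. I'll update and descend at xc=+8.

```bash
sed -i 's/^B=.*/B=np.array([.5566,.1747]);YAW=.283;G=4.5/' bay.py; python3 bay.py 8 18 30 
```

```text
[-0.075, 0.0071, 0.1223, -0.0015, -0.0014, 0.0019]
```

Request:
jog_arm(
  moves=[-0.02,0.007,0.03,-0.001,-0.001,0.002,-1,-0.035,0.007,0.06,-0.001,-0.001,0.002,-1,-0.05,0.007,0.08,-0.001,-0.001,0.002,-1,-0.06,0.007,0.1,-0.001,-0.001,0.002,-1,-0.07,0.007,0.115,-0.001,-0.001,0.002,-1,-0.075,0.007,0.122,-0.001,-0.001,0.002,-1,-0.075,0.007,0.122,-0.001,-0.001,0.002,-1,-0.075,0.007,0.122,-0.001,-0.001,0.002,-1],
)

```text
time: 8.85
position: [0.577, 0.1806, 0.0731]
tool_rot: [-2.936, -0.418, -0.787]
ft_force: [-0.6, 0.7, -1.2]
grip_width: 0.364
grip_force: 50.0
```

```bash
python3 bay.py 8 18 30 3 18 30 0 18 30 -3 18 30; python3 - <<'E'
from h import *
b=ctrl.get_image('scene');save(b,'d1.png',(340,160,420,240),7)
E
```

```text
[-0.0, -0.0, 0.0001, -0.0005, -0.0005, -0.0002]
[-0.0145, -0.0, -0.0083, -0.0005, -0.0005, -0.0002]
[-0.0231, -0.0, -0.0133, -0.0005, -0.0005, -0.0002]
[-0.0318, -0.0, -0.0183, -0.0005, -0.0005, -0.0002]
```

View pics/d1.png

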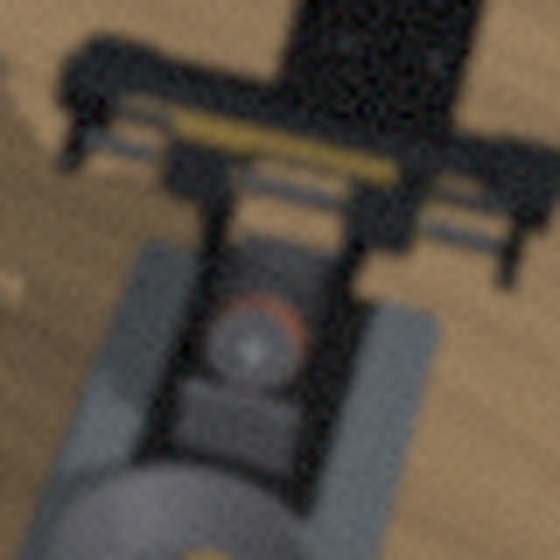

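The cell is centred over the bay: the nub is at crop (257,345) and the wall-top centre at (245,393), as predicted within about 1 mm. I'll press towards the spring.

Request:
jog_arm(
  moves=[-0.006,0,-0.003,0,0,0,-1,-0.012,0,-0.007,0,0,0,-1,-0.0145,0,-0.0083,0,0,0,-1,-0.0188,0,-0.0108,0,0,0,-1,-0.0231,0,-0.0133,0,0,0,-1,-0.0231,0,-0.0133,0,0,0,-1,-0.0231,0,-0.0133,0,0,0,-1,-0.0231,0,-0.0133,0,0,0,-1],
)

```text
time: 9.9
position: [0.5697, 0.1786, 0.0733]
tool_rot: [-2.935, -0.418, -0.788]
ft_force: [4.8, 1.5, 1.7]
grip_width: 0.366
grip_force: 50.0
```

```bash
python3 bay.py 0 18 30 -3 18 30 -6 18 30; python3 -c "
from bench import ctrl
import numpy as np
f=ctrl.get_state()['ft_force'];print(f[0]*np.cos(.283)+f[1]*np.sin(.283),f)"
```

```text
[-0.0014, 0.0002, 0.0, -0.0007, -0.0012, -0.0001]
[-0.0101, 0.0002, -0.005, -0.0007, -0.0012, -0.0001]
[-0.0188, 0.0002, -0.01, -0.0007, -0.0012, -0.0001]
5.057291825796627 [4.83523891 1.48400097 1.70979076]
```

Request:
jog_arm(
  moves=[-0.004,0,-0.002,0,0,0,-1,-0.008,0,-0.004,0,0,0,-1,-0.0101,0,-0.005,0,0,0,-1,-0.0101,0,-0.005,0,0,0,-1,-0.0101,0,-0.005,0,0,0,-1,-0.0101,0,-0.005,0,0,0,-1,-0.0101,0,-0.005,0,0,0,-1,-0.0101,0,-0.005,0,0,0,-1],
)

```text
time: 10.9
position: [0.5669, 0.1778, 0.0734]
tool_rot: [-2.934, -0.418, -0.79]
ft_force: [6.2, 1.9, 1.4]
grip_width: 0.363
grip_force: 50.0
```

```bash
python3 bay.py -3 18 30 -5 18 30 -6 18 30; python3 -c "
from bench import ctrl
import numpy as np
f=ctrl.get_state()['ft_force'];print(f[0]*np.cos(.283)+f[1]*np.sin(.283),f)"
```

```text
[-0.002, 0.0003, 0.0003, -0.0008, -0.0022, -0.0002]
[-0.0078, 0.0003, -0.003, -0.0008, -0.0022, -0.0002]
[-0.0107, 0.0003, -0.0047, -0.0008, -0.0022, -0.0002]
6.501047561225848 [6.21812033 1.89899708 1.38068218]
```

The slope of 0.5 N/mm matches the spring, so travel is about 8 mm and the true xc is about −6.3 mm. The nub end will clear the wall, so I'll tip it down.

```bash
python3 bay.py -2.4 17 27 -2.4 15 23 -2.4 12.5 19 -2.4 10 15 -2.4 9 13
```

```text
[-0.0053, 0.0003, 0.0049, -0.0008, -0.0522, -0.0001]
[-0.013, 0.0003, 0.0113, -0.0008, -0.1189, -0.0001]
[-0.0217, 0.0003, 0.0189, -0.0008, -0.1855, -0.0001]
[-0.0303, 0.0003, 0.0261, -0.0008, -0.2522, -0.0]
[-0.0343, 0.0003, 0.0289, -0.0008, -0.2855, -0.0]
```

Request:
jog_arm(
  moves=[-0.0053,0,0.0049,-0.001,-0.052,0,-1,-0.009,0,0.008,-0.001,-0.086,0,-1,-0.013,0,0.0113,-0.001,-0.119,0,-1,-0.0174,0,0.015,-0.001,-0.152,0,-1,-0.0217,0,0.0189,-0.001,-0.186,0,-1,-0.026,0,0.0225,-0.001,-0.219,0,-1,-0.0303,0,0.0261,-0.001,-0.252,0,-1,-0.0303,0,0.0261,-0.001,-0.252,0,-1],
)

```text
time: 11.9
position: [0.564, 0.1769, 0.0621]
tool_rot: [-3.047, -0.434, -0.403]
ft_force: [6.3, 1.3, 0.9]
grip_width: 0.369
grip_force: 50.0
```

```bash
python3 bay.py -2.4 10 15 -2.4 8 12 -2.4 6 9 -2.4 4.5 6 -2.4 2.5 3 -2.4 1 0;python3 -c "
from bench import ctrl
import numpy as np
f=ctrl.get_state()['ft_force'];print(f[0]*np.cos(.283)+f[1]*np.sin(.283),f)"
```

```text
[-0.003, 0.0001, -0.0009, -0.0003, -0.0009, -0.0002]
[-0.008, 0.0001, 0.0062, -0.0003, -0.0509, -0.0002]
[-0.0131, 0.0001, 0.0132, -0.0003, -0.1009, -0.0002]
[-0.0177, 0.0001, 0.0184, -0.0003, -0.1509, -0.0002]
[-0.0228, 0.0001, 0.025, -0.0003, -0.2009, -0.0002]
[-0.0275, 0.0001, 0.0298, -0.0003, -0.2509, -0.0001]
6.421386513090016 [6.29883339 1.33616626 0.91653825]
```

Request:
jog_arm(
  moves=[-0.0055,0,0.003,0,-0.025,0,-1,-0.008,0,0.0062,0,-0.051,0,-1,-0.0131,0,0.0132,0,-0.101,0,-1,-0.0177,0,0.0184,0,-0.151,0,-1,-0.02,0,0.0217,0,-0.176,0,-1,-0.0228,0,0.025,0,-0.201,0,-1,-0.0275,0,0.0298,0,-0.251,0,-1,-0.0275,0,0.0298,0,-0.251,0,-1],
)

```text
time: 12.9
position: [0.5592, 0.1756, 0.0512]
tool_rot: [-3.11, -0.443, -0.001]
ft_force: [5.5, 1.8, 2.9]
grip_width: 0.368
grip_force: 50.0
```

```bash
python3 bay.py -2.4 1 0 -2.4 0 0 0 0 0 3 0 0 5 0 0;python3 -c "
from bench import ctrl
import numpy as np
f=ctrl.get_state()['ft_force'];print(f[0]*np.cos(.283)+f[1]*np.sin(.283),f)
from h import *
b=ctrl.get_image('scene');save(b,'e1.png',(340,160,420,240),7)
"
```

```text
[-0.0021, 0.0005, -0.0004, -0.0005, -0.0008, -0.0002]
[-0.0021, 0.0005, 0.0029, -0.0005, -0.0008, -0.0002]
[0.0059, 0.0004, 0.0029, -0.0005, -0.0008, -0.0002]
[0.0159, 0.0004, 0.0029, -0.0005, -0.0008, -0.0002]
[0.0226, 0.0004, 0.0029, -0.0005, -0.0008, -0.0002]
5.77509668317343 [5.49939106 1.77075078 2.91478815]
```

View pics/e1.png

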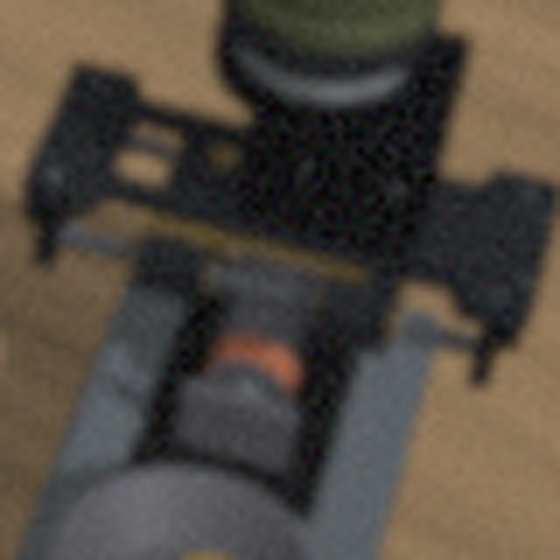

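The cell is down behind the wall, with the copper band at (255,362) and the wall top at (240,400). I'll ease down and forward to the fixed contact.

Request:
jog_arm(
  moves=[-0.002,0,0.001,0,0,0,-1,0,0,0.002,0,0,0,-1,0.002,0,0.0025,0,0,0,-1,0.004,0,0.0025,0,0,0,-1,0.006,0,0.0025,0,0,0,-1,0.006,0,0.0025,0,0,0,-1,0.006,0,0.0025,0,0,0,-1,0.006,0,0.0025,0,0,0,-1],
)

```text
time: 13.95
position: [0.5602, 0.1758, 0.0506]
tool_rot: [3.11, 0.443, 0.001]
ft_force: [7.1, 2.6, 2.3]
grip_width: 0.363
grip_force: 50.0
```

```bash
python3 bay.py -2.4 1 0 -2.4 0 0 0 0 0;python3 -c "
from bench import ctrl
import numpy as np
s=ctrl.get_state();f=s['ft_force'];print(f[0]*np.cos(.283)+f[1]*np.sin(.283),f,s['torque'])
"
```

```text
[-0.0054, 0.0002, -0.0025, 0.0002, -0.0008, -0.0001]
[-0.0054, 0.0002, 0.0009, 0.0002, -0.0008, -0.0001]
[0.0026, 0.0002, 0.0009, 0.0002, -0.0008, -0.0001]
7.576202355292697 [7.12682337 2.62453734 2.34906414] [ 0.45177031 -1.30519209 -0.02074751]
```

Request:
jog_arm(
  moves=[0.003,0,0,0,0,0,-1,0.006,0,0,0,0,0,-1,0.009,0,0,0,0,0,-1,0.012,0,0,0,0,0,-1,0.012,0,0,0,0,0,-1,0.012,0,0,0,0,0,-1,0.012,0,0,0,0,0,-1,0.012,0,0,0,0,0,-1],
)

```text
time: 14.95
position: [0.5618, 0.1762, 0.0501]
tool_rot: [3.109, 0.443, -0.005]
ft_force: [2.4, 1.1, 5.4]
grip_width: 0.364
grip_force: 50.0
```

```bash
python3 bay.py 0 0 0;python3 -c "
from bench import ctrl
import numpy as np
s=ctrl.get_state();f=s['ft_force'];print(f[0]*np.cos(.283)+f[1]*np.sin(.283),f,s['torque'])
"
```

```text
[-0.003, -0.0001, -0.0006, 0.0007, 0.0031, -0.0002]
2.5997985122234715 [2.39251312 1.08314462 5.38797619] [ 0.1306058  -0.54956819 -0.04488274]
```

The nub is now stopped by the fixed contact and the net force has dropped. I'll release and rise.

Request:
jog_arm(
  moves=[-0.002,0,0,0,0,0,-0.1,-0.002,0,0,0,0,0,0,-0.002,0,0,0,0,0,0.1,-0.002,0,0,0,0,0,0.2,-0.002,0,0,0,0,0,0.2,-0.002,0,0,0,0,0,0.2,-0.002,0,0,0,0,0,0.2,-0.002,0,0,0,0,0,0.2],
)

```text
time: 15.95
position: [0.5612, 0.176, 0.0497]
tool_rot: [3.11, 0.443, -0.005]
ft_force: [-0.8, -0.3, 0.3]
grip_width: 0.598
grip_force: 0.0
```

Request:
jog_arm(
  moves=[0,0,-0.05,0,0,0,0.2,0,0,-0.1,0,0,0,0.2,0,0,-0.15,0,0,0,0.2,0,0,-0.3,0,0,0,0.2,0,0,-0.45,0,0,0,0.2,-0.15,0,-0.5,0,0,0,0.2,-0.3,0,-0.5,0,0,0,0.2,-0.4,0,-0.5,0,0,0,0.2],
)

```text
time: 16.95
position: [0.445, 0.1427, 0.201]
tool_rot: [3.108, 0.443, -0.003]
ft_force: [-0.3, -0.3, -0.3]
grip_width: 0.601
grip_force: 0.0
```

```bash
python3 - <<'E'
from h import *
print(ctrl.get_state()['ft_force'])
a=ctrl.get_image('top'); b=ctrl.get_image('scene')
f=lambda im,x,y,w,h,s:cv2.resize(im['pixels'][y:y+h,x:x+w,::-1],(w*s,h*s),interpolation=cv2.INTER_CUBIC)
cv2.imwrite('pics/z1.png',np.hstack([f(a,260,180,50,70,8),f(b,350,180,50,70,8)]))
B=np.array([.5566,.1747]);y=.283
for dx in (0,.003):
  w=lambda x,z,v=0:[B[0]+(x+dx)*np.cos(y)-v*np.sin(y),B[1]+(x+dx)*np.sin(y)+v*np.cos(y),z]
  q=[w(-.03,.069+.0165),w(.028,.069+.0165),w(.031,.077),w(-.044,.077)]
  print((proj(a,q)-[260,180])*8, (proj(b,q)-[350,180])*8+[400,0])
E
```

```text
[-0.29315906 -0.34466024 -0.2846962 ]
[[217.20218462 331.62858044]
 [180.85405019 203.73436767]
 [181.1887125  198.82176895]
 [227.96948664 363.36153192]] [[644.60346592 143.48100162]
 [603.94937074 259.80853919]
 [598.50898941 282.6916575 ]
 [650.59189284 133.33691192]]
[[215.31327739 324.98749567]
 [178.98387012 197.14824393]
 [179.32995552 192.27684797]
 [226.08689406 356.74670451]] [[642.57092388 149.29772572]
 [601.76583158 266.05554507]
 [596.32379565 288.95675485]
 [648.59842831 139.05448493]]
```

View pics/z1.png

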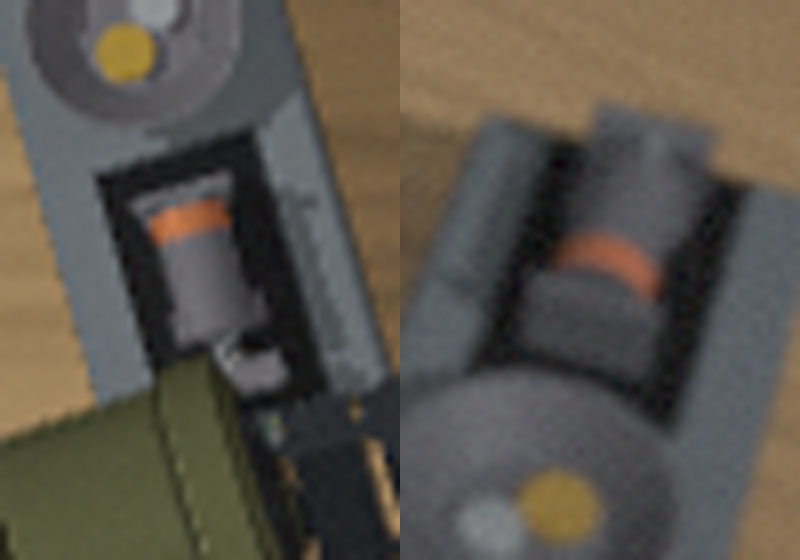

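The final view shows the cell lying level in the bay. Its copper/nub end is against the fixed contact at (190,215) and its flat end against the spring at (210,340). The gripper is well clear, so I'm handing it in.

```bash
python3 -c "
from bench import ctrl
print(ctrl.close_job())"
```

```text
the job is handed in; nothing more can be done
None
```

The cell is loaded in the counter's bay, level between the spring and the fixed contact as far as the pictures show, released, and handed in at about 17 s; I never moved near the mug, stamp or tokens, but the judge's verdict was not shown to me.

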